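# Unstack the pots and open the warming well

## Task

Three powder pots have been left stacked on the cover of the warming well. Stand each pot upright in the round dish made for its size (largest pot in the widest dish, middle pot in the middle dish, smallest pot in the smallest dish) without ever tipping a pot over. Turn the well's swing tab a full quarter turn aside, lift the cover out by its handle and lay it flat in the rectangular tray with the handle up.

Things in the scene. Friction and masses are not known exactly. Their poses are not given: they have to be found in the camera images.
- pot_large: Largest pot, at the bottom of the stack: round, smooth, 62 mm tall, body 62 mm across, screw lid 64 mm across from 50 to 62 mm height. Origin: on the underside, z up; the pot's axis stands at (+3, +2) mm in its own x, y. About 90 g.
- pot_medium: Middle pot, stands on the lid of the largest: 50 mm tall, body 48 mm across, lid 50 mm across from 38 to 50 mm height. Origin: on the underside, z up; the axis stands at (+1, 0) mm. About 70 g.
- pot_small: Smallest pot, on top of the stack: 40 mm tall, body 36 mm across, lid 38 mm across from 28 to 40 mm height. Origin: centre of the underside, z up. About 110 g.
- dish_large: Round fixed white dish on the black board for the largest pot: recess 78 mm across, floor 4 mm above its underside, rim 4 mm thick and 11 mm high. Origin: centre of the underside.
- dish_medium: Round fixed white dish on the black board for the middle pot: recess 64 mm across, floor 4 mm above its underside, rim 4 mm thick and 11 mm high. Origin: centre of the underside.
- dish_small: Round fixed white dish on the black board for the smallest pot: recess 52 mm across, floor 4 mm above its underside, rim 4 mm thick and 11 mm high. Origin: centre of the underside.
- well: Warming well: fixed metal box 243 x 140 mm (its x, y), rim 45 mm high, front end (-x) with a small dial towards the robot. Origin: on the table under the centre of the opening, which is 186 x 106 mm; x runs along the opening. The cover lies in it, flush with the rim, on a ledge at 39 mm. The swing tab turns about an upright axis at x = -113 mm, y = 0 on the front land.
- tab (a joint): Angle of the swing tab: 0 = along the well's +x, over the cover's front end; + anticlockwise from above. Stops at +-1.6, stays where left (0.03 N m), frees the cover beyond about 1.3. Dark strip 16 mm wide, 4 mm thick, top 50.5 mm above the table, reaching 40 mm from its axis; 32 mm from the axis an upright round pin, 10 mm across, 30 mm tall (top at 80 mm), by which to turn it.
- cover: Steel cover plate 180 x 100 x 6 mm (its x, y, z), about 350 g. Origin: centre of the underside, z up. Above its centre a black bar handle, 12 mm thick (x), 60 mm long (y), from 24 to 36 mm above the origin; the bar is free beneath except for two posts at y = +-22 mm. The pots stand on its far end, about 50 mm from the centre along +x.
- tray: Fixed grey rectangular tray, 210 x 130 mm outside (x, y), walls 5 mm thick and 16 mm high, inside 200 x 120 mm, floor 5 mm above the table. Origin: centre of the underside. The cover lies in it either way round, its long side along the tray's.
Things that resemble listed ones, but are neither listed nor needed, are in the scene too. What is shaped like the pot_medium but blue is not meant.

How it is judged:
At the end, for the whole second after the job is handed in: Each pot stands upright on the floor of its own dish (within 12 mm of its centre, largest 14 mm; tilt under 0.06 rad); the tab is turned aside over 1.2 rad either way; the cover lies flat on the tray's floor, handle up (within 18 mm of its centre, tilt under 0.04 rad); all at rest (horizontal distance between pot_large and dish_large below 0.014 m and z of pot_large in the frame of dish_large between 0.002 and 0.0075 m and angle between each of pot_large, pot_medium, pot_small's own z axis and vertical below 0.06 rad and horizontal distance between pot_medium and dish_medium below 0.012 m and z of pot_medium in the frame of dish_medium between 0.002 and 0.0075 m and horizontal distance between pot_small and dish_small below 0.012 m and z of pot_small in the frame of dish_small between 0.002 and 0.0075 m and (value of joint tab above 1.2 rad or value of joint tab below -1.2 rad) and horizontal distance between cover and tray below 0.018 m and z of cover in the frame of tray between 0.003 and 0.0085 m and angle between cover's own z axis and vertical below 0.04 rad and linear speed of each of pot_large, pot_medium, pot_small, cover below 0.02 m/s); the robot touches nothing.
It fails at once if a pot is tipped over (angle between any of pot_large, pot_medium, pot_small's own z axis and vertical above 0.8 rad).
It also fails if it takes over 136 s, if anything falls off the work surface, if the arm or the gripper's body presses on something with over 40 N, if the wrist force passes 120 N, or if a joint passes its speed limit or range.

## Robot

A 6-joint arm with a two-finger parallel gripper is mounted at the origin on a cart in front of the work surface, level with it; the furniture and walls round the work are solid. World frame = base frame: x ahead of the robot, y to its left, z up, the work surface at z = 0. Lengths are in m, angles in rad, forces in N, time in s.
With the tool pointing down it reaches from about 0.325 to 0.9 m from the base axis. Payload 6.1 kg.
Tool frame: the origin (TCP) lies between the finger pads; the fingertips stand 19 mm ahead of it and the grasp point (between the pads) is the TCP; z points along the fingers, y is the line along which they close (so a half turn about z gives the same grasp; the last joint's range is limited). The gripper opens to 87 mm and grips with 3 to 60 N. Pads are 19 mm wide; open, the fingers measure 117 mm over their backs; the gripper's body (75 mm by 190 mm) begins 51 mm behind the grasp point.
Start: joints at [1.148, 0.22, 1.526, -0, 1.395, -0.126], TCP at [0.183, 0.598, 0.242] pointing down, gripper open.
Joint ranges: [-2.98, 2.98], [-0.91, 2.08], [0.09, 2.57], [-1.24, 4.39], [0.2, 2.65], [-2.68, 2.68]. Speed limits (rad/s): [2.57, 2.57, 3.01, 3.14, 3.14, 3.14].

## Interface

Orientations are given as a rotation vector (axis times angle).
In Python, from rig import * gives the robot as it stands. The module is installed in compiled form; this text tells all that it offers.
- The arm moves only by the tool apply_moves, never from a script. Its argument "moves" is a list that holds one entry, the list of rows, each a list of 7 numbers: the shift along the tool's x, y, z in cm, then the turn, a rotation vector about the tool's x, y, z in rad, then the opening, from -1 (shut) to 1 (fully open). A call has 1 to 20 rows; each row is the pose to reach, as a shift and turn from the pose commanded when the call began, along the tool's axes at that moment; what a row does not reach only later rows make up. A row lasts 1/8 s, in which the tool goes at most 62.5 mm and 10.7 degrees, less where a joint would pass 70% of its speed; a pose out of reach is approached as far as the arm can. A call with a gripper value outside its range is refused whole. The fingers move at their own pace and stop on an object; "force" is the grip in N (left out, the last holds). Time passes only in rows, so rows that repeat a pose let the fingers close. It gives the time, the measured TCP pose, the force, the opening and the grip force at its end, in the units of the state.
- get_obs(): the state, without advancing time (a new reading comes with each control period).
- capture(name): name is "side" or "top"; returns a dict with "img" (384x512x3 uint8, blue, green, red), "mtx" (3x3 intrinsics, pixels), "extrinsics" (4x4, takes a point from world to camera coordinates). Camera axes: x right, y down, z forward; pixel columns grow to the right and rows downward; lengths in m; the calibration is good to about 2 mm. A picture is of the moment at which its call begins. There is no depth.
- finish_job(): hands the job in; it is judged then, once.
Trained networks look in a picture, given as the dict that the camera call returned (one of the last four; its "shot" number tells which), for a name from the list of things; names that differ only in an ending like _2 or _b are one class to them, and where a whole thing is asked for, a point or a joint stands for the part that bears it (a point fixed in the world has none). Each returns a list of dicts, best first, with "score" (0 to 1); they miss things now and then, are a little off and sometimes report something else, mostly with a low value. They report only what shows in the picture. A call takes as long as a camera call. They do not tell look-alikes from the thing itself.
- find_in(picture, target): "xy" ([column, row] in pixels, amid what is visible of it).
- silhouettes(picture, target): "region" (384x512 bool, what is visible of it) and "xy" ([column, row] in pixels, amid what is visible of it).
The state is a dict: "time_s": time; "joints": joint angles; "joint_velocities": joint speeds; "joint_torque": joint torques, N m; "eef_pos": TCP position; "tool_rot": TCP orientation; "ft_force": force on the tool from outside, world axes, zero at the start; "moment": the same for the moment, N m; "finger_gap": finger opening in m; "gripper_force": force on a finger pad.
Only numpy, scipy, OpenCV 4.12 (cv2) and the standard library are available. Lean on these libraries where they do the work, as an engineer would, in place of code of your own. Each camera call takes 0.05 s, during which the arm holds its last target. There are 200 camera calls.

## Working session

There is one attempt and no reset: what is moved stays moved. The work goes in short steps, Python scripts to look and compute and a tool call to move; the robot and the scene stay as the last step left them, time stands still between calls to the robot, and variables do not carry over. Pictures are saved under pics/ and viewed, at most 14 in all, crops included, and the job is handed in when it is done.

Besides the shell and the picture viewer there is one more tool, called after ">>>" by a JSON object that holds its "name" and its "arguments". apply_moves: Moves the arm, as the interface text tells. Its arguments: {"type":"object","properties":{"moves":{"type":"array"},"force":{"type":"number"}},"required":["moves"]}

```bash
mkdir -p pics; cat > h.py <<'E'
from rig import *
import numpy as np, cv2
def proj(c,P):
    P=np.atleast_2d(P); E=np.array(c["extrinsics"]);q=P@E[:3,:3].T+E[:3,3];u=q@np.array(c["mtx"]).T
    return u[:,:2]/u[:,2:]
def back(c,uv,z):
    E=np.array(c["extrinsics"]);R=E[:3,:3];o=-R.T@E[:3,3]
    d=R.T@np.linalg.inv(c["mtx"])@np.array([uv[0],uv[1],1.]);return o+d*(z-o[2])/d[2]
E
python3 - <<'E'
from h import *
o=get_obs();print(o)
for n in("top","side"):
    c=capture(n);cv2.imwrite(f"pics/{n}0.png",c["img"]);E=np.array(c["extrinsics"]);print(n,-E[:3,:3].T@E[:3,3],c["mtx"])
    for t in("pot_large","pot_medium","pot_small","dish_large","dish_medium","dish_small","well","tab","cover","tray"):
        print(t,[(np.round(f["xy"]),round(f["score"],2),np.round(back(c,f["xy"],0.03),3)) for f in find_in(c,t)])
E
```

```text
{'time_s': 0.0, 'joints': array([ 1.14792645e+00,  2.21283478e-01,  1.52759158e+00, -6.41459103e-06,
        1.39470535e+00, -1.26103013e-01]), 'joint_velocities': array([-0.00021936,  0.00162731,  0.00083858, -0.00053111,  0.00025649,
       -0.00074247]), 'joint_torque': array([-2.04920698e-04, -4.94625735e+01, -3.87377107e+01,  6.99182739e-02,
        5.72884502e-02, -1.36506333e-04]), 'eef_pos': array([0.18253555, 0.59714244, 0.24041203]), 'tool_rot': array([-4.64370840e-01, -3.10654281e+00,  3.00765990e-03]), 'ft_force': array([-0.25534569, -0.50026311,  0.16472088]), 'moment': array([-0.01551248, -0.02376194, -0.01598772]), 'gripper_force': 0.0, 'finger_gap': 0.08681964933006908}
top [0.25169471 0.05899009 1.36725607] [[448.07076813   0.         255.24503936]
 [  0.         448.07076813 199.29749152]
 [  0.           0.           1.        ]]
pot_large [(array([185., 188.]), 0.67, array([0.536, 0.308, 0.03 ])), (array([241., 223.]), 0.56, array([0.45 , 0.124, 0.03 ]))]
pot_medium [(array([144., 154.]), 0.71, array([0.63 , 0.451, 0.03 ])), (array([180., 184.]), 0.51, array([0.54
[... 498 characters left out ...]
)]
tray [(array([362., 221.]), 0.65, array([ 0.498, -0.238,  0.03 ])), (array([172., 226.]), 0.31, array([0.416, 0.328, 0.03 ]))]
side [-0.22859187  1.12874154  1.17451153] [[469.65327336   0.         254.22734503]
 [  0.         469.65327336 189.45588878]
 [  0.           0.           1.        ]]
pot_large [(array([208., 232.]), 0.55, array([0.558, 0.292, 0.03 ]))]
pot_medium [(array([210., 222.]), 0.73, array([0.58 , 0.252, 0.03 ])), (array([159., 247.]), 0.7, array([0.638, 0.444, 0.03 ]))]
pot_small []
dish_large []
dish_medium []
dish_small []
well [(array([202., 256.]), 0.81, array([0.499, 0.388, 0.03 ]))]
tab []
cover [(array([211., 247.]), 0.75, array([0.502, 0.341, 0.03 ]))]
tray []
```

```bash
python3 - <<'E'
import cv2
a=cv2.imread("pics/top0.png")[110:300,110:430];cv2.imwrite("pics/top0z.png",cv2.resize(a,(800,475),interpolation=3))
b=cv2.imread("pics/side0.png");cv2.imwrite("pics/side0z.png",cv2.resize(b,(768,576)))
E
```

```text
(no output)
```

View pics/top0z.png

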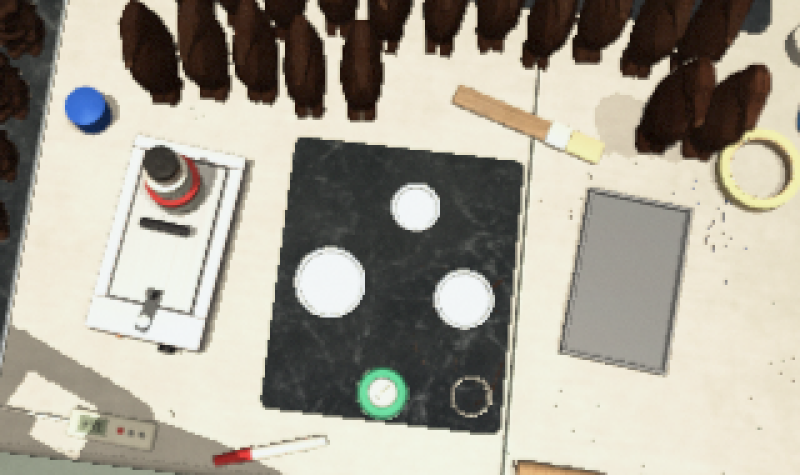

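View pics/side0z.png

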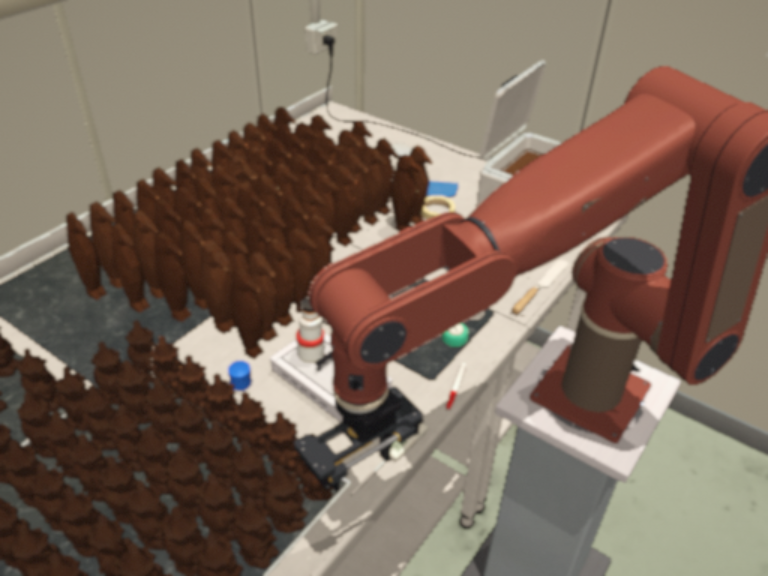

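The top view, in crop pixels, shows the well at (165,243), with its tab end towards the robot and the stack near (172,180). The dishes are at (330,282) large, (464,298) medium and (415,207) small, and the tray is at (626,282). The side view shows the stack partly hidden by the arm, with penguin statues close behind and to the left.

```bash
cat > m.py <<'E'
from h import *
c=capture("top");im=c["img"];g=cv2.cvtColor(im,6)
def blob(mask,uv,z,nm):
    n,l=cv2.connectedComponents(mask.astype(np.uint8)); k=l[int(uv[1]),int(uv[0])]
    q=cv2.findContours((l==k).astype(np.uint8),0,1)[0][0][:,0,:]
    w=np.array([back(c,p,z)[:2] for p in q]).astype(np.float32)*1000
    print(nm,"rect",np.round(cv2.minAreaRect(w)[0]),np.round(cv2.minAreaRect(w)[1]),round(cv2.minAreaRect(w)[2],1),"circ",np.round(cv2.minEnclosingCircle(w),1) if 0 else [np.round(v,1) for v in cv2.minEnclosingCircle(w)])
for nm,uv in(("dl",(242,223)),("dm",(296,229)),("ds",(276,193))): blob(g>130,uv,.013,nm)
for t,z in(("tray",.016),("well",.045),("cover",.045),("pot_small",.197),("dish_large",.013),("dish_small",.013),("tab",.05)):
    s=silhouettes(c,t)
    for f in s[:2]:
        m=f["region"];ys,xs=np.nonzero(m);
        i=np.argmin((xs-f["xy"][0])**2+(ys-f["xy"][1])**2)
        print(round(f["score"],2),end=" ");blob(m,(xs[i],ys[i]),z,t)
E
python3 m.py; python3 - <<'E'
import cv2
a=cv2.imread("pics/top0.png")[155:255,140:210];cv2.imwrite("pics/wellz.png",cv2.resize(a,(420,600),interpolation=cv2.INTER_NEAREST))
E
```

```text
dl rect [454. 125.] [83. 86.] 6.7 circ [array([453.7, 123.4]), np.float64(44.1)]
dm rect [452. -42.] [71. 70.] 51.2 circ [array([452. , -41.7]), np.float64(37.0)]
ds rect [559.  30.] [60. 59.] 6.4 circ [array([560.1,  29.1]), np.float64(31.2)]
0.7 tray rect [ 499. -237.] [133. 213.] 84.4 circ [array([ 498.7, -235. ]), np.float64(120.0)]
0.79 well rect [471. 318.] [146. 252.] 84.2 circ [array([475.9, 317.7]), np.float64(138.5)]
0.86 cover rect [487. 322.] [102. 181.] 84.4 circ [array([486.8, 321.2]), np.float64(99.8)]
0.68 pot_small rect [531. 308.] [44. 34.] 51.9 circ [array([529.7, 308.8]), np.float64(22.1)]
0.43 pot_small rect [448. 289.] [134. 227.] 82.8 circ [array([448.6, 290.3]), np.float64(123.0)]
0.71 dish_large rect [454. 123.] [83. 82.] 6.7 circ [array([452.9, 122.2]), np.float64(43.2)]
0.75 dish_small rect [559.  28.] [60. 62.] 6.7 circ [array([559.7,  27.2]), np.float64(32.2)]
0.4 tab rect [389. 329.] [21. 52.] 75.6 circ [array([389.3, 329.7]), np.float64(26.1)]
```

View pics/wellz.png

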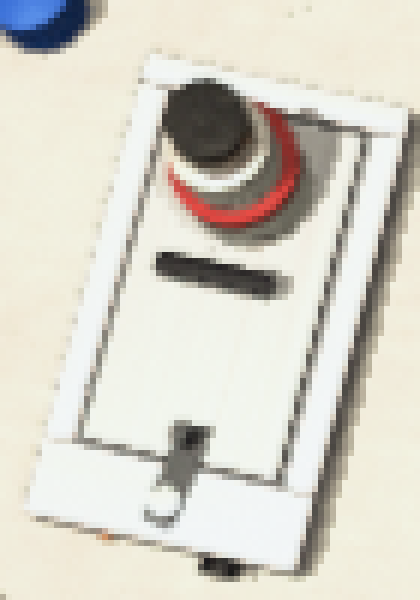

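```bash
cat >> h.py <<'E'
from scipy.spatial.transform import Rotation as Ro
def Rdown(a): # a: world angle (deg) of closing line (tool y), z down
    a=np.radians(a);y=np.array([np.cos(a),np.sin(a),0]);z=np.array([0,0,-1.]);return np.column_stack([np.cross(y,z),y,z])
def rel(p,a=None):
    o=get_obs();R=Ro.from_rotvec(o["tool_rot"]).as_matrix()
    d=R.T@(np.array(p)-o["eef_pos"])*100
    r=Ro.from_matrix(R.T@Rdown(a)).as_rotvec() if a is not None else np.zeros(3)
    print("rel",np.round(d,2),np.round(r,3))
def st():
    o=get_obs();R=Ro.from_rotvec(o["tool_rot"]).as_matrix();print("t",round(o["time_s"],2),"p",np.round(o["eef_pos"],4),"yaw",round(np.degrees(np.arctan2(R[1,1],R[0,1])),1),"gap",round(o["finger_gap"],4),"F",np.round(o["ft_force"],1),"q",np.round(o["joints"],2))
E
python3 - <<'E'
from h import *
c=capture("top");im=c["img"];s=8
x0,y0=150,158
a=cv2.resize(im[y0:y0+45,x0:x0+50],None,fx=s,fy=s,interpolation=cv2.INTER_CUBIC)
hsv=cv2.cvtColor(a,cv2.COLOR_BGR2HSV);g=a.max(2)
def ext(m,nm):
    n,l,stt,_=cv2.connectedComponentsWithStats(m.astype(np.uint8));k=1+np.argmax(stt[1:,4]);x,y,w,h,A=stt[k]
    r=[x/s+x0-.5+.5/s,(x+w)/s+x0-.5+.5/s,y/s+y0-.5+.5/s,(y+h)/s+y0-.5+.5/s];print(nm,np.round(r,2));return r
d=ext(g<100,"dark")
red=ext((hsv[...,1]>120)&(hsv[...,2]>90)&((hsv[...,0]<12)|(hsv[...,0]>168)),"red")
def model(cx,cy,r,zs):
    t=np.linspace(0,2*np.pi,90);P=np.vstack([np.c_[cx+r*np.cos(t),cy+r*np.sin(t),0*t+z] for z in zs]);u=proj(c,P);return [u[:,0].min(),u[:,0].max(),u[:,1].min(),u[:,1].max()]
for cx,cy in((.537,.317),(.532,.312),(.537,.322)):
    print(cx,cy,"small",np.round(model(cx,cy,.019,[.197]),2),"large lid",np.round(model(cx,cy,.032,[.107,.095]),2))
print(back(c,((d[0]+d[1])/2,d[2]+7.3),.197))
# handle
a2=cv2.resize(im[194:208,162:190].max(2),None,fx=s,fy=s,interpolation=2)<100
ys,xs=np.nonzero(a2);print("handle",back(c,((xs.min()+xs.max())/2/s+161.5,(ys.min()+ys.max())/2/s+193.5),.074))
for p in((.65,.3),(.68,.35)):print(p,proj(c,[[*p,0]]))
rel((.54,.315,.30),84)
E
```

```text
dark [166.81 182.06 168.06 182.56]
red [167.94 189.69 172.06 192.69]
0.537 0.317 small [164.9  178.99 166.73 180.36] large lid [166.5  189.21 170.9  193.27]
0.532 0.312 small [166.44 180.55 168.71 182.36] large lid [167.94 190.66 172.75 195.13]
0.537 0.322 small [163.07 177.16 166.53 180.15] large lid [164.79 187.52 170.71 193.07]
[0.53271467 0.30954365 0.197     ]
handle [0.49240163 0.3219442  0.074     ]
(0.65, 0.3) [[193.88816475 156.02746812]]
(0.68, 0.35) [[179.74242145 145.32789134]]
rel [-42.43 -16.58  -5.85] [-0.     0.    -0.192]
```

>>> {"name": "apply_moves", "arguments": {"moves": [[[0,0,-4,0,0,0,1],[0,0,-6,0,0,0,1],[-4,-1.6,-6,0,0,-0.02,1],[-8,-3.2,-6,0,0,-0.04,1],[-12.6,-5.1,-6,0,0,-0.06,1],[-16.8,-6.8,-6,0,0,-0.08,1],[-21,-8.5,-6,0,0,-0.1,1],[-25.2,-10.2,-6,0,0,-0.12,1],[-29.4,-11.9,-6,0,0,-0.14,1],[-33.6,-13.6,-6,0,0,-0.16,1],[-37.8,-15.3,-6,0,0,-0.18,1],[-40,-16.2,-6,0,0,-0.19,1],[-41.95,-17.04,-6,0,0,-0.192,1],[-41.95,-17.04,-3,0,0,-0.192,1],[-41.95,-17.04,-2,0,0,-0.192,1],[-41.95,-17.04,-2,0,0,-0.192,1]]]}}

```text
time_s: 3.55
eef_pos: [0.5334, 0.3121, 0.2606]
tool_rot: [-0.164, -3.135, 0.001]
ft_force: [0.6, 0.2, -0.1]
finger_gap: 0.0867
gripper_force: 0.0
```

```bash
python3 - <<'E'
from h import *
st();c=capture("side");d=c["img"]
u=proj(c,[[.534,.3125,.197],[.534,.3125,.157],[.534,.3125,.107],[.5341,.3125,.26]]);print(np.round(u,1))
cx,cy=u[0];x0,y0=int(cx)-50,int(cy)-40
cv2.imwrite("pics/s1.png",cv2.resize(d[y0:y0+90,x0:x0+100],None,fx=6,fy=6,interpolation=cv2.INTER_CUBIC));print(x0,y0)
rel((.534,.3125,.191),84)
E
```

```text
t 3.55 p [0.5334 0.3121 0.2606] yaw 84.0 gap 0.0867 F [ 0.6  0.2 -0.1] q [ 0.4   0.19  1.52  0.    1.43 -1.06]
[[206.6 200.9]
 [207.2 210.3]
 [207.8 221.6]
 [205.6 185.4]]
156 160
rel [-0.01  0.01  7.08] [-0.    -0.     0.001]
```

View pics/s1.png

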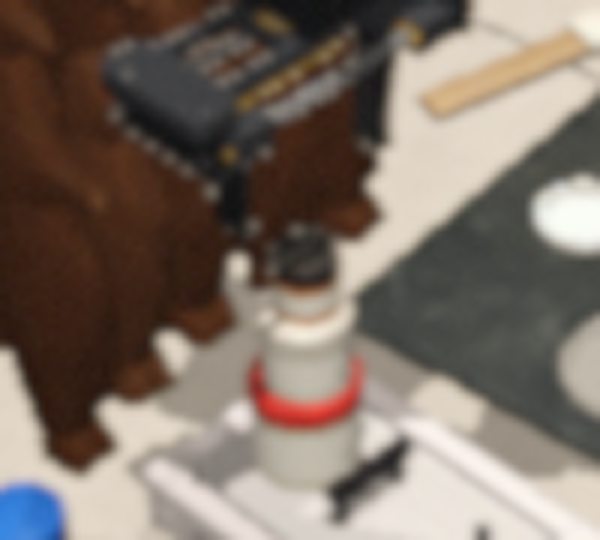

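The lid sits at crop (303,245) and the fingers are at (237,225) and (372,140), so the small pot is centred between them as predicted.

>>> {"name": "apply_moves", "arguments": {"moves": [[[0,0,2,0,0,0,1],[0,0,4,0,0,0,1],[0,0,5.5,0,0,0,1],[0,0,6.5,0,0,0,0.6],[0,0,7,0,0,0,0.3],[0,0,7,0,0,0,0.1],[0,0,7,0,0,0,0.0],[0,0,7,0,0,0,-0.05],[0,0,7,0,0,0,-0.1],[0,0,7,0,0,0,-0.15],[0,0,7,0,0,0,-0.2],[0,0,7,0,0,0,-0.4],[0,0,7,0,0,0,-0.4],[0,0,7,0,0,0,-0.4]]], "force": 15}}

```text
time_s: 5.35
eef_pos: [0.5342, 0.3122, 0.1918]
tool_rot: [0.165, 3.137, 0.001]
ft_force: [1.1, 0.7, 2.2]
finger_gap: 0.0373
gripper_force: 15.0
```

```bash
python3 - <<'E'
from h import *
st();rel((.56,.0285,.30),84)
E
```

```text
t 5.35 p [0.5342 0.3122 0.1918] yaw 84.0 gap 0.0373 F [1.1 0.7 2.2] q [ 0.4   0.24  1.59  0.    1.3  -1.06]
rel [ -5.53 -27.94 -10.83] [ 0.  0. -0.]
```

>>> {"name": "apply_moves", "arguments": {"moves": [[[0,0,-2,0,0,0,-0.4],[0,0,-5,0,0,0,-0.4],[0,0,-8,0,0,0,-0.4],[-0.3,-1.5,-8,0,0,0,-0.4],[-0.8,-4,-8,0,0,0,-0.4],[-1.4,-7,-8,0,0,0,-0.4],[-2,-10,-8,0,0,0,-0.4],[-2.6,-13,-8,0,0,0,-0.4],[-3.2,-16,-8,0,0,0,-0.4],[-3.8,-19,-8,0,0,0,-0.4],[-4.4,-22,-8,0,0,0,-0.4],[-5,-25,-8,0,0,0,-0.4],[-5.4,-27,-6,0,0,0,-0.4],[-5.5,-27.9,-3,0,0,0,-0.4],[-5.5,-27.9,0,0,0,0,-0.4],[-5.5,-27.9,3,0,0,0,-0.4],[-5.5,-27.9,6,0,0,0,-0.4],[-5.5,-27.9,9,0,0,0,-0.4],[-5.5,-27.9,11,0,0,0,-0.4],[-5.5,-27.9,12,0,0,0,-0.4]]]}}

```text
time_s: 7.85
eef_pos: [0.557, 0.0287, 0.0682]
tool_rot: [-0.164, -3.132, -0.0]
ft_force: [-0.3, 0.3, -1.8]
finger_gap: 0.0373
gripper_force: 15.0
```

```bash
python3 - <<'E'
from h import *
st();rel((.5595,.0285,.045),84)
for n in ("side","top"):
    c=capture(n);u=proj(c,[[.56,.03,.06]])[0];x0,y0=int(u[0])-40,int(u[1])-35
    cv2.imwrite(f"pics/p1{n}.png",cv2.resize(c["img"][y0:y0+70,x0:x0+80],None,fx=5,fy=5,interpolation=2));print(x0,y0)
a=cv2.imread("pics/p1side.png");b=cv2.imread("pics/p1top.png");cv2.imwrite("pics/p1.png",cv2.hconcat([a,b]))
E
```

```text
t 7.85 p [0.557  0.0287 0.0682] yaw 84.0 gap 0.0373 F [-0.3  0.3 -1.8] q [-0.09  0.26  1.83 -0.    1.06 -1.56]
rel [-0.26  0.    2.32] [-0.    -0.005 -0.   ]
212 151
236 153
```

View pics/p1.png

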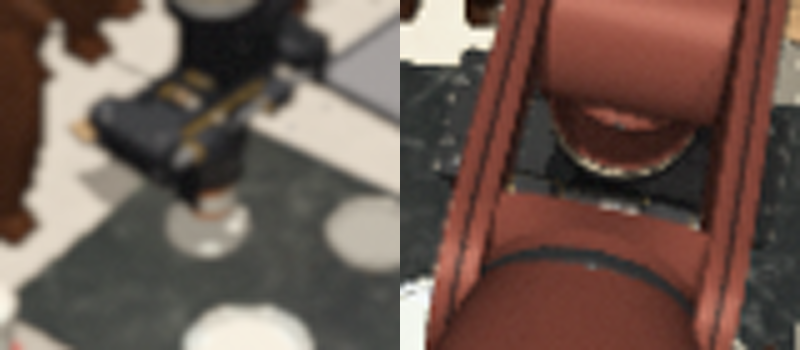

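The side view shows the small pot hanging over the small dish at crop (208,225). I'll lower it gently from here.

>>> {"name": "apply_moves", "arguments": {"moves": [[[-0.1,0,0.5,0,0,0,-0.4],[-0.1,0,1.2,0,0,0,-0.4],[-0.1,0,1.8,0,0,0,-0.4],[-0.1,0,2.1,0,0,0,-0.4],[-0.1,0,2.2,0,0,0,-0.4],[-0.1,0,2.2,0,0,0,-0.4]]]}}

```text
time_s: 8.7
eef_pos: [0.5607, 0.0287, 0.0496]
tool_rot: [0.165, 3.137, -0.0]
ft_force: [0.6, -0.2, -0.5]
finger_gap: 0.0371
gripper_force: 15.0
```

```bash
python3 - <<'E'
from h import *
st();rel((.5595,.0285,.039),84)
E
```

```text
t 8.7 p [0.5607 0.0287 0.0496] yaw 84.0 gap 0.0371 F [ 0.6 -0.2 -0.5] q [-0.09  0.29  1.83 -0.    1.02 -1.56]
rel [ 0.12 -0.03  1.06] [-0.  0. -0.]
```

>>> {"name": "apply_moves", "arguments": {"moves": [[[0.1,0,0.2,0,0,0,-0.4],[0.1,0,0.4,0,0,0,-0.4],[0.1,0,0.6,0,0,0,-0.4],[0.1,0,0.7,0,0,0,-0.4],[0.1,0,0.7,0,0,0,-0.4]]]}}

```text
time_s: 9.32
eef_pos: [0.5608, 0.0289, 0.0457]
tool_rot: [0.164, 3.136, -0.0]
ft_force: [-9.0, 1.4, 19.7]
finger_gap: 0.037
gripper_force: 15.0
```

```bash
python3 - <<'E'
from h import *
st();rel((.5595,.0285,.039),84)
E
```

```text
t 9.32 p [0.5608 0.0289 0.0457] yaw 84.0 gap 0.037 F [-9.   1.4 19.7] q [-0.09  0.29  1.84  0.    1.01 -1.56]
rel [ 0.13 -0.05  0.67] [0.    0.002 0.   ]
```

```bash
python3 - <<'E'
from h import *
print(get_obs()["moment"])
c=capture("side");im=c["img"];g=cv2.cvtColor(im,6);s=4
for nm,p,r in(("dl",(.4535,.124),.043),("dm",(.452,-.042),.036),("ds",(.5595,.0285),.030)):
    t=np.linspace(0,2*np.pi,90)
    for z in(.011,.018):
        u=proj(c,np.c_[p[0]+r*np.cos(t),p[1]+r*np.sin(t),0*t+z]);print(nm,z,np.round([u[:,0].min(),u[:,0].max(),u[:,1].min(),u[:,1].max()],1))
    q=proj(c,[[*p,.011]])[0].astype(int);x0,y0=q-22
    a=cv2.resize(g[y0:y0+44,x0:x0+44],None,fx=s,fy=s,interpolation=2);n,l,S,_=cv2.connectedComponentsWithStats((a>120).astype(np.uint8));
    k=l[22*s+ (8*s if nm=="ds" else 0),22*s];x,y,w,h,_=S[k];print("seen",np.round([x/s+x0-.4,(x+w)/s+x0-.4,y/s+y0-.4,(y+h)/s+y0-.4],1))
u=proj(c,[[.5595,.0285,.03]])[0].astype(int);x0,y0=u-[30,25]
cv2.imwrite("pics/p2.png",cv2.resize(im[y0:y0+50,x0:x0+60],None,fx=10,fy=10,interpolation=2));print(x0,y0)
E
```

```text
[0.12636329 1.3844673  0.02489369]
dl 0.011 [248.7 272.7 213.3 230. ]
dl 0.018 [248.7 272.8 211.9 228.6]
seen [248.1 274.6 211.4 230.6]
dm 0.011 [277.1 296.1 191.5 203.9]
dm 0.018 [277.2 296.2 190.1 202.5]
seen [267.1 307.6 174.6 204.6]
ds 0.011 [244.8 260.6 190.8 201.1]
ds 0.018 [244.9 260.7 189.4 199.7]
seen [229.6 273.6 172.6 216.6]
222 167
```

View pics/p2.png

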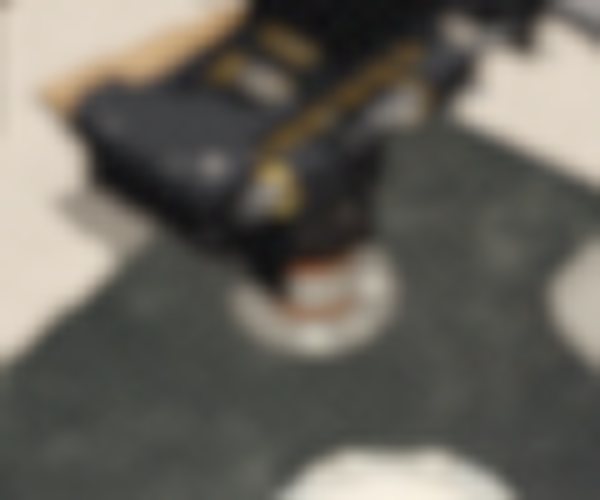

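The pot's base band at crop (315,310) is inside the dish ring (columns 230–395), so the contact is with the dish floor. The rim rows imply a board about 7 mm thick. I'll ease off and release.

>>> {"name": "apply_moves", "arguments": {"moves": [[[0,0,-0.2,0,0,0,-0.4],[0,0,-0.25,0,0,0,-0.4],[0,0,-0.25,0,0,0,-0.05],[0,0,-0.25,0,0,0,0.1],[0,0,-0.25,0,0,0,0.3],[0,0,-0.25,0,0,0,0.5],[0,0,-2,0,0,0,0.7],[0,0,-5,0,0,0,1],[0,0,-10,0,0,0,1],[0,0,-15,0,0,0,1],[0,0,-20,0,0,0,1],[0,0,-20,0,0,0,1],[0,0,-20,0,0,0,1]]]}}

```text
time_s: 11.0
eef_pos: [0.5595, 0.0288, 0.2431]
tool_rot: [0.165, 3.136, -0.0]
ft_force: [-0.7, -0.4, -0.8]
finger_gap: 0.0869
gripper_force: 0.0
```

```bash
python3 - <<'E'
from h import *
st();rel((.534,.3125,.151),84)
E
```

```text
t 11.0 p [0.5595 0.0288 0.2431] yaw 84.0 gap 0.0869 F [-0.7 -0.4 -0.8] q [-0.09  0.06  1.7  -0.    1.38 -1.56]
rel [ 5.51 27.95  9.21] [-0.     0.001 -0.   ]
```

>>> {"name": "apply_moves", "arguments": {"moves": [[[0.5,2.5,0,0,0,0,1],[1.3,6.5,0,0,0,0,1],[2.2,11,0,0,0,0,1],[3.1,15.5,0,0,0,0,1],[4,20,0,0,0,0,1],[4.8,24.2,0,0,0,0,1],[5.3,27,1,0,0,0,1],[5.5,27.95,2,0,0,0,1],[5.5,27.95,2.5,0,0,0,1],[5.5,27.95,2.5,0,0,0,1]]]}}

```text
time_s: 12.25
eef_pos: [0.5339, 0.3112, 0.2164]
tool_rot: [-0.166, -3.135, 0.002]
ft_force: [-0.1, -0.6, 1.0]
finger_gap: 0.0867
gripper_force: 0.0
```

```bash
python3 - <<'E'
from h import *
st();rel((.534,.3125,.151),84)
c=capture("side");im=c["img"]
t=np.linspace(0,2*np.pi,60)
a=cv2.resize(im[160:250,156:256],None,fx=8,fy=6.6,interpolation=2)
a=cv2.resize(im[170:245,166:246],None,fx=8,fy=8,interpolation=2)
for z,r in((.157,.025),(.145,.025),(.107,.032)):
    u=proj(c,np.c_[.534+r*np.cos(t),.3125+r*np.sin(t),0*t+z]);
    for q in u: cv2.circle(a,tuple(int(v) for v in ((q-[166,170]+.5)*8)),1,(0,255,0),-1)
cv2.imwrite("pics/p3.png",a)
E
```

```text
t 12.25 p [0.5339 0.3112 0.2164] yaw 83.9 gap 0.0867 F [-0.1 -0.6  1. ] q [ 0.4   0.22  1.57 -0.    1.35 -1.06]
rel [-0.01  0.14  6.54] [-0.001 -0.002 -0.001]
```

View pics/p3.png

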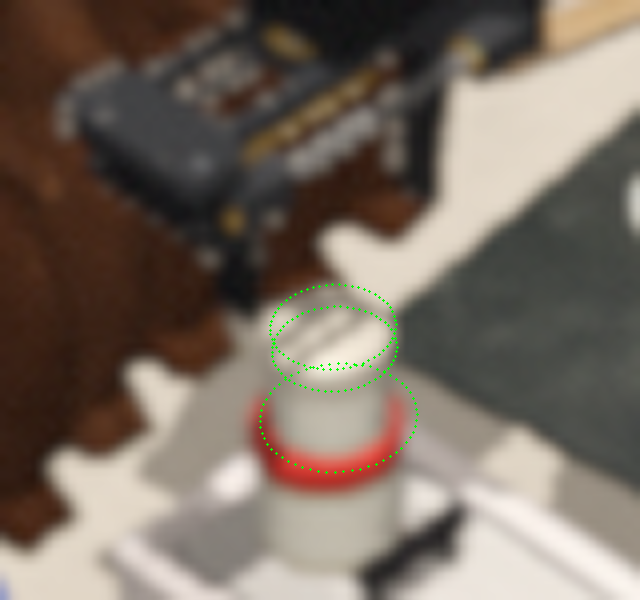

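The green predicted circles match the medium lid at crop (333,330). The red lid sits about 1 source pixel left of its prediction.

>>> {"name": "apply_moves", "arguments": {"moves": [[[0,0,1.5,0,0,0,1],[0,0,3,0,0,0,1],[0,0,4.5,0,0,0,1],[0,0,6,0,0,0,0.7],[0,0,6.7,0,0,0,0.45],[0,0,6.7,0,0,0,0.3],[0,0,6.7,0,0,0,0.22],[0,0,6.7,0,0,0,0.18],[0,0,6.7,0,0,0,0.14],[0,0,6.7,0,0,0,0.1],[0,0,6.7,0,0,0,0.0],[0,0,6.7,0,0,0,-0.2],[0,0,6.7,0,0,0,-0.2]]]}}

```text
time_s: 13.92
eef_pos: [0.5346, 0.3128, 0.1512]
tool_rot: [0.165, 3.136, 0.001]
ft_force: [0.2, 2.3, 4.8]
finger_gap: 0.0491
gripper_force: 15.0
```

```bash
python3 - <<'E'
from h import *
st();rel((.452,-.042,.055),84)
E
```

```text
t 13.93 p [0.5346 0.3128 0.1512] yaw 84.0 gap 0.0491 F [0.2 2.3 4.8] q [ 0.4   0.28  1.63  0.    1.23 -1.06]
rel [  4.51 -36.16   9.58] [ 0.001  0.001 -0.   ]
```

>>> {"name": "apply_moves", "arguments": {"moves": [[[0,0,-1.5,0,0,0,-0.2],[0,0,-4,0,0,0,-0.2],[0,0,-6,0,0,0,-0.2],[0.2,-1.5,-6,0,0,0,-0.2],[0.6,-4.5,-6,0,0,0,-0.2],[1,-8,-6,0,0,0,-0.2],[1.5,-12,-6,0,0,0,-0.2],[2,-16,-6,0,0,0,-0.2],[2.5,-20,-6,0,0,0,-0.2],[3,-24,-6,0,0,0,-0.2],[3.5,-28,-5,0,0,0,-0.2],[4,-32,-3,0,0,0,-0.2],[4.3,-34.5,-1,0,0,0,-0.2],[4.5,-35.8,1,0,0,0,-0.2],[4.5,-36.15,3,0,0,0,-0.2],[4.5,-36.15,5,0,0,0,-0.2],[4.5,-36.15,7,0,0,0,-0.2],[4.5,-36.15,8,0,0,0,-0.2],[4.5,-36.15,8.5,0,0,0,-0.2],[4.5,-36.15,8.5,0,0,0,-0.2]]]}}

```text
time_s: 16.42
eef_pos: [0.4515, -0.0424, 0.0655]
tool_rot: [-0.165, -3.137, 0.0]
ft_force: [0.6, 0.3, -0.9]
finger_gap: 0.0493
gripper_force: 15.0
```

>>> {"name": "apply_moves", "arguments": {"moves": [[[0,0,0.2,0,0,0,-0.2],[0,0,0.4,0,0,0,-0.2],[0,0,0.6,0,0,0,-0.2],[0,0,0.7,0,0,0,-0.2],[0,0,0.8,0,0,0,-0.2],[0,0,0.9,0,0,0,-0.2],[0,0,0.9,0,0,0,-0.2]]]}}

```text
time_s: 17.3
eef_pos: [0.4516, -0.0423, 0.0565]
tool_rot: [-0.165, -3.137, -0.0]
ft_force: [0.3, 0.1, -1.5]
finger_gap: 0.0493
gripper_force: 15.0
```

```bash
python3 - <<'E'
from h import *
st();rel((.452,-.042,.055),84)
c=capture("side");im=c["img"];u=proj(c,[[.452,-.042,.03]])[0].astype(int);x0,y0=u-[30,25]
cv2.imwrite("pics/p4.png",cv2.resize(im[y0:y0+50,x0:x0+60],None,fx=8,fy=8,interpolation=2));print(x0,y0)
E
```

```text
t 17.3 p [ 0.4516 -0.0423  0.0565] yaw 84.0 gap 0.0493 F [ 0.3  0.1 -1.5] q [-0.27  0.04  2.11  0.    0.99 -1.73]
rel [-0.04  0.03  0.15] [ 0. -0. -0.]
256 168
```

View pics/p4.png

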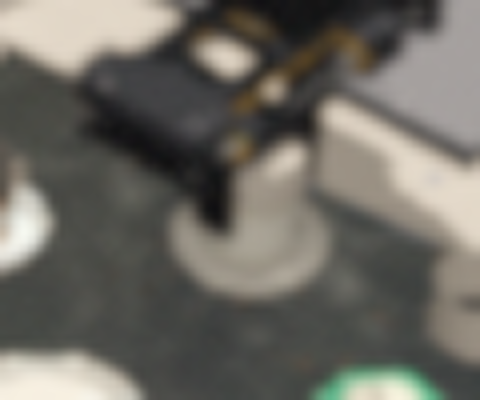

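The middle pot is inside its dish, but its right edge (crop 312) against the ring (170–328) suggests a few mm offset. I'll check the columns.

```bash
python3 - <<'E'
from h import *
c=capture("side")
print(proj(c,[[.4516,-.0423,.03],[.4516,-.0423,.018],[.4616,-.0423,.018],[.4516,-.0323,.018]]))
g=cv2.cvtColor(c["img"],6)
for r in range(188,205,2): print(r,g[r,274:300])
E
```

```text
[[287.03445205 193.76170338]
 [286.83045117 196.17625072]
 [284.62501609 195.12527923]
 [285.37394234 197.54764808]]
188 [ 34  28  26  21  23  29  32  26  34  45  59  76  93 105 126 156 183 197
 194 167 123 112 135 147 147 148]
190 [ 74  67  57  46  37  39  40  30  21  25  51  96 130 146 152 160 164 156
 146 134 117 116 134 144 146 147]
192 [ 85  78  72  67  60  52  34  24  22  25  53  98 133 147 149 148 145 141
 135 119  98  88  94 106 119 130]
194 [ 76  72  74  88 107 105  74  34  18  24  57 108 140 150 150 149 147 145
 140 133 125 111  92  81  79  79]
196 [ 70  70  82 112 136 139 123  94  68  55  79 122 153 162 162 159 157 151
 140 135 138 135 122 101  86  79]
198 [ 76  72  79 106 137 147 147 138 134 134 140 153 161 163 162 161 155 149
 143 142 147 146 134 106  84  84]
200 [ 74  70  72  85 109 134 146 149 148 146 147 150 153 154 155 152 149 148
 150 154 156 148 123  99  88  84]
202 [ 73  72  72  71  73  87 114 138 148 154 154 152 150 150 153 158 164 168
 163 150 134 111  97  95  99  97]
204 [ 68  68  67  67  68  68  73  85  98 109 118 127 134 136 137 135 126 118
 107  93  83  79  81  90  97  99]
```

The columns agree (dish 287.0, pot 287.0), so it is centred. I'll release it and return above the large pot.

>>> {"name": "apply_moves", "arguments": {"moves": [[[0,0,0.1,0,0,0,-0.2],[0,0,0.12,0,0,0,-0.2],[0,0,0.12,0,0,0,0.15],[0,0,0.12,0,0,0,0.3],[0,0,0.12,0,0,0,0.5],[0,0,0.12,0,0,0,0.7],[0,0,-2,0,0,0,1],[0,0,-6,0,0,0,1],[0,0,-11,0,0,0,1],[0,0,-15,0,0,0,1],[0,0,-16,0,0,0,1],[0,0,-16,0,0,0,1]]]}}

```text
time_s: 18.9
eef_pos: [0.4517, -0.0423, 0.2165]
tool_rot: [0.165, 3.137, -0.0]
ft_force: [-0.3, 0.9, 0.2]
finger_gap: 0.0873
gripper_force: 0.0
```

```bash
python3 - <<'E'
from h import *
st();rel((.534,.3125,.19),84)
c=capture("top");im=c["img"];s=8;x0,y0=150,158
a=cv2.resize(im[y0:y0+45,x0:x0+50],None,fx=s,fy=s,interpolation=cv2.INTER_CUBIC)
hsv=cv2.cvtColor(a,cv2.COLOR_BGR2HSV)
m=((hsv[...,1]>110)&(hsv[...,2]>80)&((hsv[...,0]<12)|(hsv[...,0]>168))).astype(np.uint8)
ys,xs=np.nonzero(m);E=[xs.min()/s+x0-.44,xs.max()/s+x0-.44,ys.min()/s+y0-.44,ys.max()/s+y0-.44];print("red",np.round(E,2))
t=np.linspace(0,2*np.pi,90)
from scipy.optimize import least_squares
def mod(p,c,zs=(.107,.095)):
    u=proj(c,np.vstack([np.c_[p[0]+.032*np.cos(t),p[1]+.032*np.sin(t),0*t+z] for z in zs]));return np.array([u[:,0].min(),u[:,0].max(),u[:,1].min(),u[:,1].max()])
r=least_squares(lambda p:mod(p,c)-E,[.534,.3125]);print(r.x,r.fun)
print([ (f["xy"],f["score"],back(c,f["xy"],.10)) for f in find_in(c,"pot_large")])
cs=capture("side");im=cs["img"];x0,y0=176,190
a=cv2.resize(im[y0:y0+50,x0:x0+60],None,fx=s,fy=s,interpolation=cv2.INTER_CUBIC);hsv=cv2.cvtColor(a,cv2.COLOR_BGR2HSV)
m=((hsv[...,1]>150)&(hsv[...,2]>110)&((hsv[...,0]<8)|(hsv[...,0]>172))).astype(np.uint8);n,l,S,_=cv2.connectedComponentsWithStats(m);k=1+S[1:,4].argmax();x,y,w,h,_=S[k]
E=np.array([x/s+x0-.44,(x+w)/s+x0-.44,y/s+y0-.44,(y+h)/s+y0-.44]);print("side",E);r=least_squares(lambda p:mod(p,cs)-E,[.534,.3125]);print(r.x,r.fun)
E
```

```text
t 18.9 p [ 0.4517 -0.0423  0.2165] yaw 84.0 gap 0.0873 F [-0.3  0.9  0.2] q [-0.27 -0.18  1.98 -0.    1.34 -1.73]
rel [-4.47 36.15  2.65] [-0.     0.001 -0.   ]
red [167.56 189.68 170.81 192.56]
[0.5384496  0.31496705] [-0.28501394  0.28772914 -0.30820156  0.30170958]
[([178.0, 181.2], 0.92, array([0.53985655, 0.31733504, 0.1       ]))]
side [197.81  214.56  216.935 230.685]
[0.53631076 0.31829053] [-1.5303581   1.54457088 -1.35079143  1.19689134]
```

>>> {"name": "apply_moves", "arguments": {"moves": [[[-0.3,2.5,0,0,0,0,1],[-0.9,7,0,0,0,0,1],[-1.6,12,0,0,0,0,1],[-2.2,17,0,0,0,0,1],[-2.9,22,0,0,0,0,1],[-3.5,27,0,0,0,0,1],[-4.2,32,0,0,0,0,1],[-4.6,35,0,0,0,0,1],[-4.83,36.5,1,0,0,0,1],[-4.83,36.5,3,0,0,0,1],[-4.83,36.5,5,0,0,0,1],[-4.83,36.5,5,0,0,0,1]]]}}

```text
time_s: 20.55
eef_pos: [0.5359, 0.3136, 0.1629]
tool_rot: [-0.166, -3.132, 0.005]
ft_force: [-0.1, 0.2, 0.0]
finger_gap: 0.0873
gripper_force: 0.0
```

```bash
python3 - <<'E'
from h import *
st();rel((.538,.316,.101),84)
c=capture("side");im=c["img"]
a=cv2.resize(im[180:245,171:241],None,fx=8,fy=8,interpolation=2)
t=np.linspace(0,2*np.pi,60)
for z,r in((.107,.032),(.045,.031)):
    for q in proj(c,np.c_[.538+r*np.cos(t),.316+r*np.sin(t),0*t+z]): cv2.circle(a,tuple(int(v) for v in ((q-[171,180]+.5)*8)),1,(0,255,0),-1)
cv2.imwrite("pics/p5.png",a)
E
```

```text
t 20.55 p [0.5359 0.3136 0.1629] yaw 83.9 gap 0.0873 F [-0.1  0.2  0. ] q [ 0.4   0.28  1.61 -0.    1.26 -1.06]
rel [-0.22  0.28  6.19] [-0.003 -0.005 -0.001]
```

View pics/p5.png

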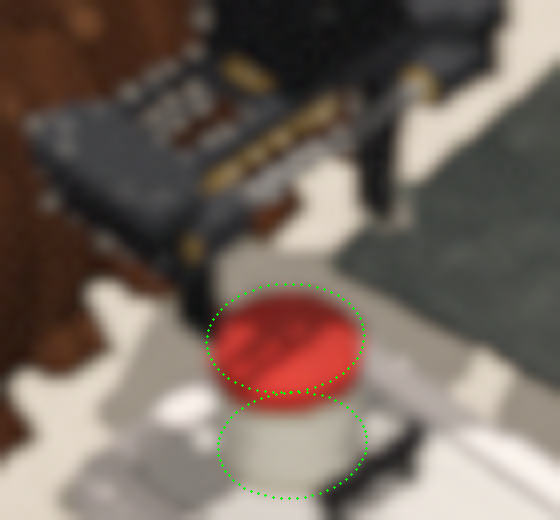

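The red lid matches the predicted circle around crop (286,340), and the fingers straddle it.

>>> {"name": "apply_moves", "arguments": {"moves": [[[0,0,0.5,0,0,0,1],[0,0,2,0,0,0,1],[0,0,3.5,0,0,0,1],[0,0,5,0,0,0,1],[0,0,6.2,0,0,0,1],[0,0,6.5,0,0,0,0.8],[0,0,6.5,0,0,0,0.65],[0,0,6.5,0,0,0,0.55],[0,0,6.5,0,0,0,0.5],[0,0,6.5,0,0,0,0.45],[0,0,6.5,0,0,0,0.4],[0,0,6.5,0,0,0,0.2],[0,0,6.5,0,0,0,0.2]]]}}

```text
time_s: 22.22
eef_pos: [0.5381, 0.316, 0.102]
tool_rot: [0.164, 3.137, 0.001]
ft_force: [0.5, 0.6, 3.8]
finger_gap: 0.0631
gripper_force: 15.0
```

```bash
python3 - <<'E'
from h import *
st();rel((.4535,.1235,.067),84)
E
```

```text
t 22.23 p [0.5381 0.316  0.102 ] yaw 84.0 gap 0.0631 F [0.5 0.6 3.8] q [ 0.4   0.35  1.64  0.    1.15 -1.06]
rel [  6.4  -20.03   3.48] [ 0.001  0.001 -0.   ]
```

>>> {"name": "apply_moves", "arguments": {"moves": [[[0,0,-1.5,0,0,0,0.2],[0,0,-4,0,0,0,0.2],[0,0,-7,0,0,0,0.2],[0,0,-8,0,0,0,0.2],[0.4,-1.3,-8,0,0,0,0.2],[1.2,-3.8,-8,0,0,0,0.2],[2.2,-7,-8,0,0,0,0.2],[3.4,-10.5,-8,0,0,0,0.2],[4.5,-14,-8,0,0,0,0.2],[5.5,-17.2,-7,0,0,0,0.2],[6.1,-19.2,-5,0,0,0,0.2],[6.4,-20,-3,0,0,0,0.2],[6.4,-20,-1,0,0,0,0.2],[6.4,-20,1,0,0,0,0.2],[6.4,-20,2,0,0,0,0.2],[6.4,-20,2.5,0,0,0,0.2],[6.4,-20,2.8,0,0,0,0.2],[6.4,-20,3,0,0,0,0.2],[6.4,-20,3.1,0,0,0,0.2],[6.4,-20,3.1,0,0,0,0.2]]]}}

```text
time_s: 24.72
eef_pos: [0.4534, 0.1235, 0.0708]
tool_rot: [0.164, 3.137, 0.0]
ft_force: [-0.5, -0.2, -1.3]
finger_gap: 0.0636
gripper_force: 15.0
```

```bash
python3 - <<'E'
from h import *
st();rel((.4535,.1235,.068),84)
c=capture("side");g=cv2.cvtColor(c["img"],6)
print(proj(c,[[.4535,.1235,.018]]))
a=cv2.resize(c["img"][190:250,225:295],None,fx=6,fy=6,interpolation=2);cv2.imwrite("pics/p6.png",a)
E
```

```text
t 24.73 p [0.4534 0.1235 0.0708] yaw 84.0 gap 0.0636 F [-0.5 -0.2 -1.3] q [ 0.1   0.05  2.06 -0.    1.03 -1.37]
rel [-0.01 -0.    0.28] [0. 0. 0.]
[[260.841942   220.01379071]]
```

View pics/p6.png

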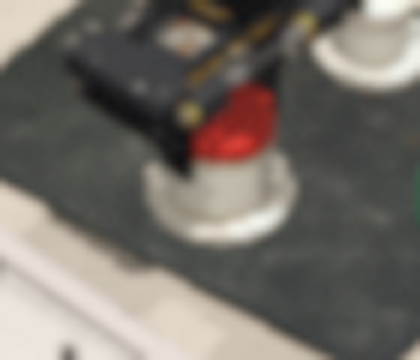

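The large pot is centred in its dish (ring columns 146–297, pot right edge about 272). Next I'll lower it, release and retreat.

>>> {"name": "apply_moves", "arguments": {"moves": [[[0,0,0.15,0,0,0,0.2],[0,0,0.25,0,0,0,0.2],[0,0,0.27,0,0,0,0.2],[0,0,0.27,0,0,0,0.5],[0,0,0.27,0,0,0,0.65],[0,0,0.27,0,0,0,0.85],[0,0,0.27,0,0,0,1],[0,0,0.27,0,0,0,1],[0,0,-2,0,0,0,1],[0,0,-6,0,0,0,1],[0,0,-11,0,0,0,1],[0,0,-12,0,0,0,1],[0,0,-12,0,0,0,1]]]}}

```text
time_s: 26.4
eef_pos: [0.4536, 0.1235, 0.1909]
tool_rot: [0.164, 3.136, 0.0]
ft_force: [1.3, 0.2, -0.6]
finger_gap: 0.0871
gripper_force: 0.0
```

```bash
python3 - <<'E'
from h import *
st()
c=capture("top");im=c["img"]
s=silhouettes(c,"cover")[0];ct=cv2.findContours(s["region"].astype(np.uint8),0,1)[0];q=max(ct,key=cv2.contourArea)[:,0,:]
w=np.array([back(c,p,.045)[:2] for p in q]).astype(np.float32)*1000;print("cover",s["score"],cv2.minAreaRect(w))
s=silhouettes(c,"well")[0];ct=cv2.findContours(s["region"].astype(np.uint8),0,1)[0];q=max(ct,key=cv2.contourArea)[:,0,:]
w=np.array([back(c,p,.045)[:2] for p in q]).astype(np.float32)*1000;print("well",s["score"],cv2.minAreaRect(w))
g=im.max(2)
a=cv2.resize(g[192:210,160:192],None,fx=8,fy=8,interpolation=2);n,l,S,C=cv2.connectedComponentsWithStats((a<110).astype(np.uint8))
for k in range(1,n):
    if S[k,4]>300:
        u=C[k]/8+[159.56,191.56];print("handle",S[k],u,back(c,u,.074),np.degrees(0))
        ys,xs=np.nonzero(l==k);r=cv2.minAreaRect(np.array([back(c,(x/8+159.56,y/8+191.56),.075)[:2] for x,y in zip(xs,ys)],np.float32)*1000);print(r)
# pin candidates
C0=np.array([.487,.322]);R=lambda a:np.array([[np.cos(a),-np.sin(a)],[np.sin(a),np.cos(a)]])
pin=C0+R(np.radians(-5.6))@[-.081,0];ax=C0+R(np.radians(-5.6))@[-.113,0]
print("pin",pin,"axis",ax,proj(c,[[*pin,.08],[*pin,.05],[*ax,.05]]))
a=im[195:250,150:210].copy();a=cv2.resize(a,None,fx=10,fy=10,interpolation=2)
for q,col in zip(proj(c,[[*pin,.08],[*pin,.05],[*ax,.05],[*C0,.075]]),((0,0,255),(0,255,0),(255,0,0),(0,255,255))): cv2.circle(a,tuple(int(v) for v in (q-[150,195]+.5)*10),4,col,-1)
cv2.imwrite("pics/p7.png",a)
rel((*pin,.16),84.4)
E
```

```text
t 26.4 p [0.4536 0.1235 0.1909] yaw 84.0 gap 0.0871 F [ 1.3  0.2 -0.6] q [ 0.1  -0.12  1.97 -0.    1.28 -1.37]
cover 0.66 ((488.2895202636719, 322.0111389160156), (100.35440826416016, 176.95986938476562), 84.40789794921875)
well 0.77 ((471.08343505859375, 318.9897155761719), (147.9238739013672, 252.6064453125), 84.19700622558594)
handle [  49   41  164   60 5004] [175.99677558 200.31464628] [0.48772998 0.31974727 0.074     ] 0.0
((487.3409118652344, 320.22540283203125), (61.72342300415039, 13.117121696472168), 85.47057342529297)
pin [0.40638658 0.32990421] axis [0.3745393  0.33302687] [[167.9079341  226.82756599]
 [169.82685578 228.27243729]
 [167.10899454 238.79906302]]
rel [ 6.69 20.07  2.87] [-0.001 -0.003 -0.007]
```

View pics/p7.png

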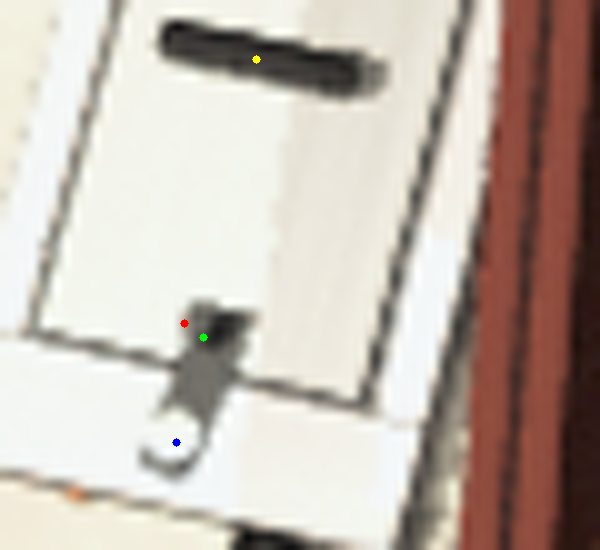

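The blue axis dot (176,442) falls on the tab's boss and the yellow dot on the handle. The pin is near crop (200,315), with its shadow to the right. The large pot is clear, so I'll go to the pin.

>>> {"name": "apply_moves", "arguments": {"moves": [[[0.7,2,0,0,0,0,0.3],[2,6,0,0,0,0,0.3],[3.5,10.5,0,0,0,0,0.3],[5,15,0,0,0,0,0.3],[6.2,18.6,1,0,0,0,0.3],[6.6,19.9,3,0,0,0,0.3],[6.6,19.9,6,0,0,0,0.3],[6.6,19.9,9,0,0,0,0.3],[6.6,19.9,11,0,0,0,0.3],[6.6,19.9,11.7,0,0,0,0.2],[6.6,19.9,11.7,0,0,0,0],[6.6,19.9,11.7,0,0,0,-0.2],[6.6,19.9,11.7,0,0,0,-0.5],[6.6,19.9,11.7,0,0,0,-0.8],[6.6,19.9,11.7,0,0,0,-1],[6.6,19.9,11.7,0,0,0,-1]]], "force": 8}}

```text
time_s: 28.55
eef_pos: [0.4087, 0.3282, 0.0738]
tool_rot: [0.164, 3.137, -0.0]
ft_force: [0.5, -1.2, 0.9]
finger_gap: 0.0096
gripper_force: 8.0
```

```bash
python3 - <<'E'
from h import *
st()
o=get_obs();p=o["eef_pos"][:2];ax=np.array([.3745,.333]);v=p-ax;print(np.linalg.norm(v),np.degrees(np.arctan2(*v[::-1])))
R=Ro.from_rotvec(o["tool_rot"]).as_matrix()
v=v/np.linalg.norm(v)*.032
for a in range(-10,-101,-10):
    t=np.radians(a);q=ax+np.array([[np.cos(t),-np.sin(t)],[np.sin(t),np.cos(t)]])@v
    d=R.T@np.r_[q-p,0]*100;print(a,np.round(d[:2],2),round(-t,3))
E
```

```text
t 28.55 p [0.4087 0.3282 0.0738] yaw 84.0 gap 0.0096 F [ 0.5 -1.2  0.9] q [ 0.53  0.17  1.92 -0.    1.05 -0.94]
0.03451658383181659 -7.986910969146504
-10 [ 0.32 -0.54] 0.175
-20 [ 0.48 -1.08] 0.349
-30 [ 0.74 -1.58] 0.524
-40 [ 1.07 -2.02] 0.698
-50 [ 1.48 -2.4 ] 0.873
-60 [ 1.95 -2.71] 1.047
-70 [ 2.46 -2.92] 1.222
-80 [ 3.   -3.05] 1.396
-90 [ 3.56 -3.08] 1.571
-100 [ 4.11 -3.01] 1.745
```

>>> {"name": "apply_moves", "arguments": {"moves": [[[0.15,-0.3,0,0,0,0.09,-1],[0.28,-0.56,0,0,0,0.175,-1],[0.36,-0.82,0,0,0,0.26,-1],[0.48,-1.08,0,0,0,0.35,-1],[0.6,-1.33,0,0,0,0.436,-1],[0.74,-1.58,0,0,0,0.524,-1],[0.9,-1.8,0,0,0,0.61,-1],[1.07,-2.02,0,0,0,0.698,-1],[1.27,-2.22,0,0,0,0.785,-1],[1.48,-2.4,0,0,0,0.873,-1],[1.7,-2.56,0,0,0,0.96,-1],[1.95,-2.71,0,0,0,1.047,-1],[2.2,-2.82,0,0,0,1.135,-1],[2.46,-2.92,0,0,0,1.222,-1],[2.73,-2.99,0,0,0,1.31,-1],[3.0,-3.05,0,0,0,1.396,-1],[3.22,-3.07,0,0,0,1.47,-1],[3.3,-3.07,0,0,0,1.5,-1],[3.3,-3.07,0,0,0,1.5,-1]]]}}

```text
time_s: 30.92
eef_pos: [0.3724, 0.301, 0.0737]
tool_rot: [2.258, 2.184, -0.001]
ft_force: [-0.3, -3.5, 3.5]
finger_gap: 0.0096
gripper_force: 8.0
```

```bash
python3 - <<'E'
from h import *
st();o=get_obs();v=o["eef_pos"][:2]-[.3745,.333];print(np.linalg.norm(v),np.degrees(np.arctan2(v[1],v[0]))+5.6)
E
```

```text
t 30.93 p [0.3724 0.301  0.0737] yaw -1.9 gap 0.0096 F [-0.3 -3.5  3.5] q [ 0.52  0.07  2.04 -0.    1.04  0.55]
0.03209250929322125 -88.22127844046463
```

>>> {"name": "apply_moves", "arguments": {"moves": [[[0,0,0,0,0,0,-0.6],[0,0,0,0,0,0,-0.3],[0,0,0,0,0,0,-0.3],[0,0,-3,0,0,0,-0.3],[0,0,-7,0,0,0,-0.2],[0,0,-8,0,0,0,0],[0,0,-8,0,0,0,0]]]}}

```text
time_s: 31.8
eef_pos: [0.3727, 0.3014, 0.1538]
tool_rot: [2.259, 2.183, 0.002]
ft_force: [0.4, 0.0, -0.2]
finger_gap: 0.042
gripper_force: 0.0
```

```bash
python3 - <<'E'
from h import *
st();rel((.4875,.321,.0695),-5.6)
E
```

```text
t 31.8 p [0.3727 0.3014 0.1538] yaw -1.9 gap 0.042 F [ 0.4  0.  -0.2] q [ 0.52 -0.05  1.99  0.    1.2   0.55]
rel [ 2.34 11.4   8.45] [ 0.001 -0.001  0.064]
```

>>> {"name": "apply_moves", "arguments": {"moves": [[[0.4,2,0,0,0,0.01,0],[1.1,5.5,0,0,0,0.03,0],[1.9,9,0,0,0,0.05,0],[2.3,11,1,0,0,0.064,0],[2.34,11.4,3,0,0,0.064,0],[2.34,11.4,5.5,0,0,0.064,0],[2.34,11.4,7.5,0,0,0.064,0],[2.34,11.4,8.3,0,0,0.064,-0.1],[2.34,11.4,8.4,0,0,0.064,-0.3],[2.34,11.4,8.4,0,0,0.064,-0.5],[2.34,11.4,8.4,0,0,0.064,-0.7],[2.34,11.4,8.4,0,0,0.064,-1],[2.34,11.4,8.4,0,0,0.064,-1]]], "force": 10}}

```text
time_s: 33.42
eef_pos: [0.4877, 0.321, 0.0704]
tool_rot: [2.327, 2.11, 0.002]
ft_force: [0.0, 0.1, 3.5]
finger_gap: 0.0116
gripper_force: 10.0
```

```bash
python3 - <<'E'
from h import *
st();rel((.499,-.2365,.1),-5.6)
E
```

```text
t 33.42 p [0.4877 0.321  0.0704] yaw -5.6 gap 0.0116 F [0.  0.1 3.5] q [0.45 0.3  1.77 0.   1.07 0.55]
rel [-55.36   6.59  -2.99] [ 0.001 -0.001 -0.   ]
```

Handle gripped (gap 11.6 mm). I'll raise the grip force and lift slowly.

>>> {"name": "apply_moves", "arguments": {"moves": [[[0,0,0,0,0,0,-1],[0,0,0,0,0,0,-1],[0,0,-0.3,0,0,0,-1],[0,0,-0.7,0,0,0,-1],[0,0,-1.2,0,0,0,-1],[0,0,-2,0,0,0,-1],[0,0,-3,0,0,0,-1],[0,0,-5,0,0,0,-1],[0,0,-8,0,0,0,-1],[0,0,-11,0,0,0,-1],[0,0,-13,0,0,0,-1],[0,0,-13,0,0,0,-1]]], "force": 40}}

```text
time_s: 34.92
eef_pos: [0.4884, 0.3213, 0.2023]
tool_rot: [2.326, 2.109, 0.007]
ft_force: [0.1, -0.3, -2.7]
finger_gap: 0.0112
gripper_force: 40.0
```

```bash
python3 - <<'E'
from h import *
st();rel((.499,-.2365,.2),-5.6)
c=capture("side");u=proj(c,[[.4877,.321,.17]])[0].astype(int);x0,y0=u-[50,40];a=c["img"][y0:y0+85,x0:x0+100]
c=capture("top");b=c["img"][155:240,140:240]
cv2.imwrite("pics/p8.png",cv2.resize(cv2.hconcat([a,b]),None,fx=4,fy=4,interpolation=2))
E
```

```text
t 34.92 p [0.4884 0.3213 0.2023] yaw -5.6 gap 0.0112 F [ 0.1 -0.3 -2.7] q [0.45 0.15 1.68 0.   1.3  0.55]
rel [-55.41   6.51   0.11] [ 0.004 -0.002 -0.   ]
```

View pics/p8.png

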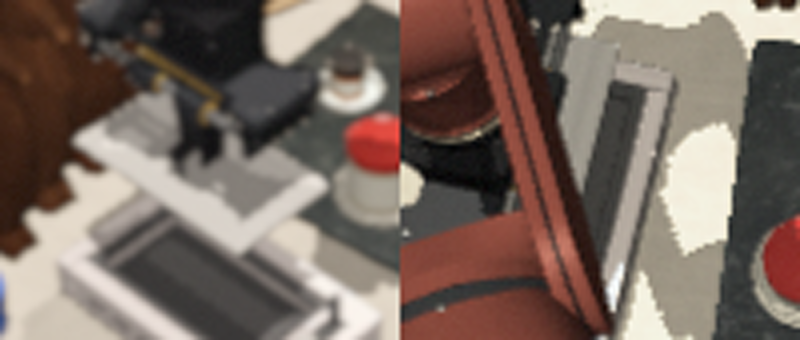

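The cover is lifted level (side crop around (200,190)), and the well is open with the tab aside at (330,310). Now I'll carry it to the tray.

>>> {"name": "apply_moves", "arguments": {"moves": [[[-1,0.1,0,0,0,0,-1],[-3,0.4,0,0,0,0,-1],[-6,0.7,0,0,0,0,-1],[-9.5,1.1,0,0,0,0,-1],[-13,1.5,0,0,0,0,-1],[-16.5,1.9,0,0,0,0,-1],[-20,2.4,0,0,0,0,-1],[-23.5,2.8,0,0,0,0,-1],[-27,3.2,0,0,0,0,-1],[-30.5,3.6,0,0,0,0,-1],[-34,4,0,0,0,0,-1],[-37.5,4.4,0,0,0,0,-1],[-41,4.8,0,0,0,0,-1],[-44.5,5.2,0,0,0,0,-1],[-48,5.7,0,0,0,0,-1],[-51,6.1,0,0,0,0,-1],[-53.5,6.4,0,0,0,0,-1],[-55,6.5,0,0,0,0,-1],[-55.4,6.55,0,0,0,0,-1],[-55.4,6.55,0,0,0,0,-1]]]}}

```text
time_s: 37.52
eef_pos: [0.4978, -0.2367, 0.1993]
tool_rot: [-2.327, -2.109, -0.0]
ft_force: [0.0, -0.3, -3.4]
finger_gap: 0.0116
gripper_force: 40.0
```

```bash
python3 - <<'E'
from h import *
st();rel((.499,-.2365,.0368),-5.6)
E
```

```text
t 37.52 p [ 0.4978 -0.2367  0.1993] yaw -5.6 gap 0.0116 F [ 0.  -0.3 -3.4] q [-0.59  0.08  1.77  0.    1.3  -0.49]
rel [ 0.03  0.13 16.25] [-0.    -0.001 -0.   ]
```

>>> {"name": "apply_moves", "arguments": {"moves": [[[0.02,0.1,2,0,0,0,-1],[0.02,0.1,5,0,0,0,-1],[0.02,0.1,8,0,0,0,-1],[0.02,0.1,11,0,0,0,-1],[0.02,0.1,13,0,0,0,-1],[0.02,0.1,14,0,0,0,-1],[0.02,0.1,14.3,0,0,0,-1],[0.02,0.1,14.3,0,0,0,-1]]]}}

```text
time_s: 38.52
eef_pos: [0.4996, -0.237, 0.0573]
tool_rot: [2.326, 2.11, 0.0]
ft_force: [-0.5, -0.1, -2.8]
finger_gap: 0.0121
gripper_force: 40.0
```

```bash
python3 - <<'E'
from h import *
st();rel((.499,-.2365,.0368),-5.6)
c=capture("top");b=c["img"][165:280,305:420]
c2=capture("side");u=proj(c2,[[.499,-.2365,.02]])[0].astype(int);y0=max(u[1]-50,0);a=c2["img"][y0:y0+115,u[0]-57:u[0]+58]
cv2.imwrite("pics/p9.png",cv2.resize(cv2.hconcat([a,b]),None,fx=3.4,fy=3.4,interpolation=2))
E
```

```text
t 38.52 p [ 0.4996 -0.237   0.0573] yaw -5.6 gap 0.0121 F [-0.5 -0.1 -2.8] q [-0.59  0.26  1.86  0.    1.03 -0.49]
rel [ 0.05 -0.07  2.05] [0.001 0.    0.   ]
```

View pics/p9.png

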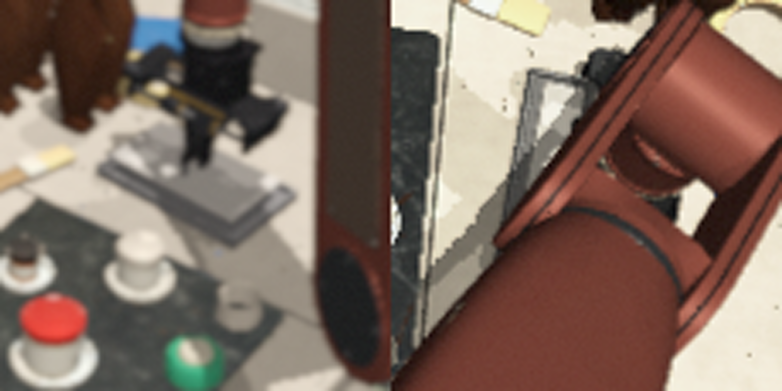

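The cover hangs inside the tray outline (side crop around (200,185)) and all three pots stand upright in their dishes. I'll lower it and release.

>>> {"name": "apply_moves", "arguments": {"moves": [[[0,0,0.4,0,0,0,-1],[0,0,0.8,0,0,0,-1],[0,0,1.2,0,0,0,-1],[0,0,1.6,0,0,0,-1],[0,0,1.9,0,0,0,-1],[0,0,2.0,0,0,0,-1],[0,0,2.05,0,0,0,-1],[0,0,2.05,0,0,0,-1]]]}}

```text
time_s: 39.62
eef_pos: [0.499, -0.2369, 0.0364]
tool_rot: [-2.327, -2.11, 0.0]
ft_force: [-3.8, 1.8, 3.0]
finger_gap: 0.0116
gripper_force: 40.0
```

```bash
python3 - <<'E'
from h import *
st()
E
```

```text
t 39.62 p [ 0.499  -0.2369  0.0364] yaw -5.6 gap 0.0116 F [-3.8  1.8  3. ] q [-0.59  0.29  1.86 -0.    0.99 -0.49]
```

>>> {"name": "apply_moves", "arguments": {"moves": [[[0,0,0,0,0,0,-0.6],[0,0,0,0,0,0,-0.3],[0,0,0,0,0,0,0],[0,0,0,0,0,0,0],[0,0,-2,0,0,0,0],[0,0,-6,0,0,0,0],[0,0,-11,0,0,0,0],[0,0,-16,0,0,0,0],[0,0,-20,0,0,0,0],[0,-5,-20,0,0,0,0],[0,-10,-20,0,0,0,0],[5,-14,-20,0,0,0,0],[10,-14,-20,0,0,0,0],[14,-14,-20,0,0,0,0],[14,-14,-20,0,0,0,0],[14,-14,-20,0,0,0,0]]]}}

```text
time_s: 41.62
eef_pos: [0.3736, -0.0843, 0.2362]
tool_rot: [2.326, 2.11, -0.0]
ft_force: [0.3, -0.3, -0.2]
finger_gap: 0.0434
gripper_force: 0.0
```

```bash
python3 - <<'E'
from h import *
st()
c=capture("top");cv2.imwrite("pics/f.png",cv2.resize(c["img"][110:300,110:430],(800,475),interpolation=2))
for t,z in(("pot_large",.073),("pot_medium",.061),("pot_small",.051),("cover",.011),("tray",.016)):
    print(t,[(round(f["score"],2),np.round(back(c,f["xy"],z)[:2],3)) for f in find_in(c,t)][:3])
s=silhouettes(c,"cover")[0];q=max(cv2.findContours(s["region"].astype(np.uint8),0,1)[0],key=cv2.contourArea)[:,0,:]
print(cv2.minAreaRect(np.array([back(c,p,.011)[:2] for p in q]).astype(np.float32)*1000))
E
```

```text
t 41.62 p [ 0.3736 -0.0843  0.2362] yaw -5.6 gap 0.0434 F [ 0.3 -0.3 -0.2] q [-0.43 -0.4   2.11 -0.    1.43 -0.33]
pot_large [(0.97, array([0.454, 0.127]))]
pot_medium [(0.79, array([0.622, 0.437])), (0.66, array([0.536, 0.045])), (0.64, array([ 0.443, -0.046]))]
pot_small [(0.51, array([0.558, 0.029]))]
cover [(0.76, array([ 0.544, -0.242]))]
tray [(0.59, array([ 0.591, -0.282]))]
((545.2991333007812, -240.17962646484375), (101.44447326660156, 90.35706329345703), 83.3195571899414)
```

View pics/f.png

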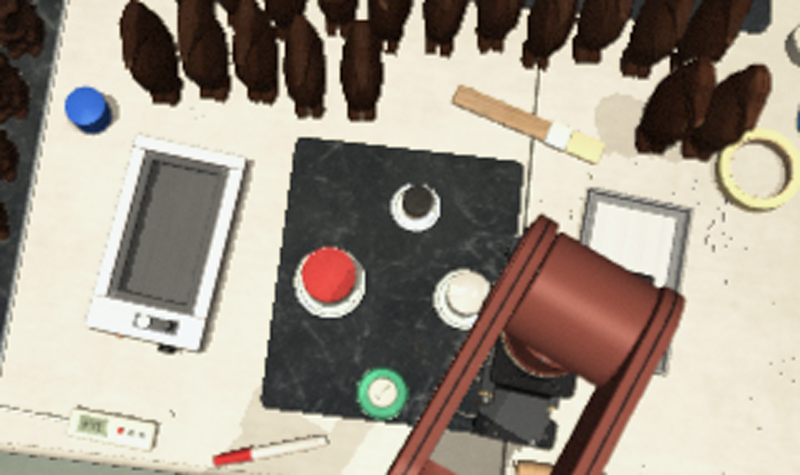

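The final view shows the pots centred in their dishes at (330,275), (416,203) and (466,293). The tab is turned across at (157,322), the well is open, and the visible half of the cover lies evenly inside the tray around (635,240). The arm is clear of everything.

```bash
python3 -c "
from rig import *
print(finish_job())"
```

```text
the job is handed in; nothing more can be done
None
```

I handed the job in at about 42 s, with all three pots upright in their own dishes, the tab turned about 1.5 rad aside, and the cover lying handle-up in the tray; the interface gave no verdict, and the arm hid part of the cover in the last picture.

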